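Hang the tube carrier in the reader and hold the enabling lever

ROBOT

A 6-joint arm with a two-finger parallel gripper is mounted at the origin on the work surface. World frame = base frame: x ahead of the robot, y to its left, z up, the work surface at z = 0. Lengths are in m, angles in rad, forces in N, time in s.
With the tool pointing down it reaches from about 0.35 to 0.85 m from the base axis. Payload 8.1 kg.
Tool frame: the origin (TCP) lies midway between the tips of the shut fingers; the grasp point (between the pads) lies 19 mm behind it; x points along the fingers, z is the direction in which the jaws open and shut, and the axes are right-handed (so a half turn about x gives the same grasp; the last joint's range is limited). The gripper opens to 85 mm and grips with 20 to 120 N. Pads are 22 mm wide; open, the fingers measure 114 mm over their backs; the gripper's body (76 mm by 85 mm) begins 54 mm behind the grasp point. The pads swing forward as they close: fully open they stand 13 mm farther back than shut.
Start: joints at [-1.317, 0.13, 1.488, -0, 1.523, -0.085], TCP at [0.199, -0.566, 0.231] pointing down, gripper open.
Joint ranges: [-2.96, 2.96], [-0.89, 2.26], [0.02, 2.5], [-1.34, 4.48], [0, 2.73], [-2.66, 2.66]. Speed limits (rad/s): [2.39, 2.39, 2.79, 3.14, 3.14, 3.14].

INTERFACE

Orientations are given as a unit quaternion [w, x, y, z].
In Python, from workcell import manip, viewer, job gives the robot as it stands.
- The arm moves only by the tool play_rows, never from a script. Its argument "plan" is a list of rows, each an object of numbers: "tx", "ty", "tz": the shift along the tool's x, y, z in cm; "rx", "ry", "rz": the turn, a rotation vector about the tool's x, y, z in degrees; "claw": the opening, from 0 (shut) to 1 (fully open). In form: [{"tx": .., "ty": .., "tz": .., "rx": .., "ry": .., "rz": .., "claw": ..}, ...]. A call has 1 to 20 rows; each row shifts and turns the pose as measured when the row begins, along the tool's axes as they then stand; what a row does not reach is not made up. A row lasts 1/8 s, in which the tool goes at most 62.5 mm and 10.7 degrees, less where a joint would pass 70% of its speed; a pose out of reach is approached as far as the arm can. A call is refused whole if a number of a shift passes 6.25 or a number of a turn 10.7, either way. A call with a gripper value outside its range is refused whole. The fingers move at their own pace and stop on an object; the grip force is fixed at half the most. Time passes only in rows, so rows that do not move let the fingers close. It gives the time, the measured TCP pose, the force and the opening at its end, in the units of the state.
- manip.get_obs(): the state, without advancing time (a new reading comes with each control period).
- viewer.get_image(name): name is "side" or "top"; returns a dict with "image" (400x640x3 uint8, red, green, blue), "K" (3x3 intrinsics, pixels), "R" (3x3) and "t" (3): a world point X has camera coordinates R X + t. Camera axes: x right, y down, z forward; pixel columns grow to the right and rows downward; lengths in m; the calibration is good to about 2 mm. A picture is of the moment at which its call begins. There is no depth.
- job.close_job(): hands the job in, once; it reports no verdict.
The state is a dict: "time_s": time; "joint_pos": joint angles; "dq": joint speeds; "effort": joint torques, N m; "tcp_pos": TCP position; "eef_rot": TCP orientation; "ft_force": force on the tool from outside, world axes, zero at the start; "moment": the same for the moment, N m; "finger_gap": finger opening in m.
Only numpy, scipy, OpenCV 4.12 (cv2) and the standard library are available. Lean on these libraries where they do the work, as an engineer would, in place of code of your own. Each camera call takes 0.05 s, during which the arm holds its last target.

TASK

Hook the tube carrier onto the rail at a free stretch beside the optical reader, slide it along the rail until it is centred on the reader's upright index blade, and let go of it. Then press the spring-loaded enabling lever down to half of its travel, where its paddle is level, and finish while still holding it there, neither released nor pressed right down. Leave the other things on the bench where they are.

Things in the scene. Friction and masses are not known exactly. Their poses are not given: they have to be found in the camera images.
- carrier: Loose grey hook-on tube carrier, 0.15-0.31 kg, upright on the bench, on the robot's left or right. Origin: centre of its underside; z up, y along its length, x across. Tray 44 (x) x 80 (y) x 26 mm with three capped tubes up to z = 45 mm. Spine plate at x = -24 to -18 mm (towards the robot), 50 mm wide, up to the top plate at z = 114-120 mm, x = -24 to +15. Its +x side is open between tubes and lip.
- carrier_tab (a point): Middle of the carrier's upright grip tab, 144 mm above its underside: 10 mm thick (carrier x), 40 mm wide (y), 48 mm high (z = 120 to 168 mm). Pinch it from above across the 10 mm. It stands centred over the hook slot; a thin dark line on the lip below it marks the middle, y = 0.
- carrier_slot (a point): Roof of the carrier's hook slot, at x = y = 0, z = 114 mm. The slot opens downwards, 18 mm wide in x, between an inner block on the spine (x = -18 to -9, down to z = 96) and the lip (x = 9 to 15, down to z = 100). To hook it on, move the carrier towards its own +x (away from the robot) with the rail passing under the lip and over the tubes, then lower it till the roof rests on the rail.
- station: Fixed rail stand. Origin: centre of its underside, on the bench; y runs along the rail, +x away from the robot. Base plate 110 (x) x 460 (y) x 12 mm; end posts 30 x 18 mm at y = +-213 mm, as high as the rail.
- rail_mid (a point): Middle of the rail's top, 200 mm above the bench, over the station's origin. The rail is an aluminium flat bar along the station's y, 12 mm thick (x), 20 mm high (underside at 180 mm), free from y = -204 to +204 mm. A hung carrier has its underside 86 mm above the bench, axes like the station's.
- reader: Fixed white optical reader on the station's base plate under the rail, up to 90 mm to either side of its middle; axes as the station. Origin: centre of its underside, 12 mm above the bench, right under the rail. Housing 70 (x) x 84 (y) x 50 mm. Steel index blade, 3 mm wide, at x = +36 mm, y = 0, up to 195 mm above the bench; a hung carrier passes between it and the guard wall.
- guard_wall (a point): Top middle of the reader's grey guard wall on the robot's side, 145 mm above the bench, 6 mm thick, 90 mm wide along the rail, at x = -42 mm of the reader. It stops the carrier from being hooked on right at the reader: hook it on where its middle is 95 mm or more from the reader's (the longer free side of the rail always has room at 140 mm), then slide it in.
- reader_mark (a point): The mark: point on top of the rail, 200 mm above the bench, straight over the reader's middle and in line with its index blade. The middle of the carrier's tab and slot belongs over it.
- lever (a joint): Angle of the enabling lever: 0 = released (paddle slopes up by 0.18 rad towards its free end), 0.18 = half travel, paddle level, 0.36 rad = right down on its stop. A spring returns it: pressed at the pad it takes about 3 N to start, 8 N at half travel, 13 N at the stop.
- lever_pad (a point): Middle of the top of the black rubber pad on the lever's steel paddle: press down here with closed fingers. Moves with the lever. Pad 46 x 46 mm, 80 mm from the hinge; 77 mm above the bench when released, 63 mm at half travel, 48 mm at the stop.
- enable: Fixed grey base of the enabling lever, on the bench on the side opposite the carrier: 150 (x) x 80 (y) x 22 mm, from x = -85 to +65 mm of its origin, which lies on its underside. Hinge at x = +45, z = 55 mm between two cheeks 70 mm high; the 46 mm wide paddle runs from it to x = -61 mm, towards the robot.
- tube_rack: blue block rack with a 4 x 5 grid of holes and a few capped tubes, 92 x 112 x 52 mm, loose bystander; origin under its centre
- storage_box: blue storage box with clear lid, 134 x 134 x 54 mm, loose bystander; origin under its centre
- reagent_jar: capped jar, 64 mm diameter, 100 mm high, loose bystander; origin under its centre
- beaker: glass beaker, 66 mm rim, 85 mm high, loose bystander; origin under its centre
- marker: black marker pen lying on the bench, 140 x 12 x 10 mm, loose bystander; origin under its centre

How it is judged:
On the way, in this order (a step that is already met when the one before it is completed fails the run):
1. the carrier is hooked over the rail clear of the reader (its middle at least 75 mm from the mark) (z of carrier in the frame of reader between 0.069 and 0.082 m and x of carrier in the frame of reader between -0.008 and 0.008 m and angle between carrier's own z axis and vertical below 0.12 rad and (y of carrier in the frame of reader above 0.075 m or y of carrier in the frame of reader below -0.075 m)), for 0.1 s.
2. the carrier hangs centred on the index blade, let go (z of carrier in the frame of reader between 0.069 and 0.079 m and x of carrier in the frame of reader between -0.008 and 0.008 m and angle between carrier's own z axis and vertical below 0.12 rad and contact force between carrier and station above 0.5 N and y of carrier in the frame of reader between -0.008 and 0.008 m and contact force between carrier and the fingers below 0.05 N and contact force between carrier and the arm below 0.05 N), for 0.2 s.
3. the lever is held at about half travel (value of joint lever between 0.12 and 0.24 rad and (contact force between lever and the fingers above 2 N or contact force between lever and the arm above 2 N)), for 0.3 s.
At the end, for the whole second after the job is handed in: The carrier hangs upright and still on the rail, untouched, its middle within 8 mm of the reader's index blade along the rail; the robot is pressing the lever and keeps it between one third and two thirds of its travel (0.12 to 0.24 rad). It stays so for the last second (all of step 2 and all of step 3 and linear speed of carrier below 0.02 m/s); the arm keeps its last pose, push and grip.
It fails at once if the carrier is lifted off the rail at the reader instead of being slid (y of carrier in the frame of reader between -0.045 and 0.045 m and x of carrier in the frame of reader between -0.03 and 0.03 m and z of carrier in the frame of reader above 0.088 m).
It fails at once if another thing on the bench is pushed more than 30 mm (distance of any of tube_rack, storage_box, reagent_jar, beaker, marker from where it was at the start of the episode above 0.03 m).
It also fails if it takes over 54 s, if anything falls off the work surface, if the arm or the gripper's body presses on something with over 40 N, if the wrist force passes 120 N, or if a joint passes its speed limit or range.

## Working session

There is one attempt and no reset: what is moved stays moved. The work goes in short steps, Python scripts to look and compute and a tool call to move; the robot and the scene stay as the last step left them, time stands still between calls to the robot, and variables do not carry over. Pictures are saved under pics/ and viewed, and the job is handed in when it is done.

Besides the shell and the picture viewer there is one more tool, called after "Request:" by a JSON object that holds its "api" and its "payload". play_rows: Moves the arm, as the interface text tells. Its arguments: {"type":"object","properties":{"plan":{"type":"array"}},"required":["plan"]}

```bash
mkdir -p pics; python3 - <<'E'
from workcell import manip, viewer
import cv2
for n in("side","top"):
    d=viewer.get_image(n); cv2.imwrite(f"pics/{n}0.png",d["image"][:,:,::-1]); print(n,d["K"],d["R"],d["t"])
print(manip.get_obs())
E
```

```text
side [[496.91975261   0.         316.07561362]
 [  0.         496.91975261 208.39889754]
 [  0.           0.           1.        ]] [[ 0.96971454 -0.24341443  0.02007812]
 [-0.11486062 -0.52703806 -0.8420439 ]
 [ 0.21554757  0.81423602 -0.5390352 ]] [-0.51604705  0.20370876  1.32341448]
top [[453.34590278   0.         320.85753852]
 [  0.         453.34590278 197.67395937]
 [  0.           0.           1.        ]] [[ 0.01306882 -0.99971328 -0.02006382]
 [-0.98926515 -0.01000632 -0.14578865]
 [ 0.14554608  0.02175372 -0.98911229]] [0.04968294 0.55307801 1.35803987]
{'time_s': 0.1, 'joint_pos': array([-1.31739917e+00,  1.31131322e-01,  1.48916842e+00, -3.78309684e-06,
        1.52300884e+00, -8.54230933e-02]), 'dq': array([ 8.57588539e-05, -5.05787887e-04, -2.47912027e-03,  4.52186699e-04,
        5.05274077e-04,  2.55523877e-04]), 'effort': array([ 3.17229578e-04, -5.70950675e+01, -5.01942122e+01, -2.49708928e-04,
        8.19239620e-03,  6.44803958e-05]), 'tcp_pos': array([ 0.19930572, -0.56540044,  0.23032313]), 'eef_rot': array([ 0.57667818,  0.40893198,  0.57760681, -0.40815106]), 'ft_force': array([ 0.12187824, -0.50006886,  0.05656869]), 'moment': array([-0.01987486, -0.01602227,  0.00698054]), 'finger_gap': 0.08533021157521765}
```

View pics/side0.png

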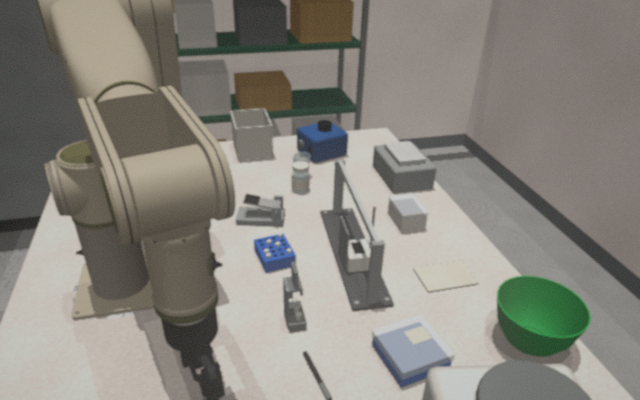

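View pics/top0.png

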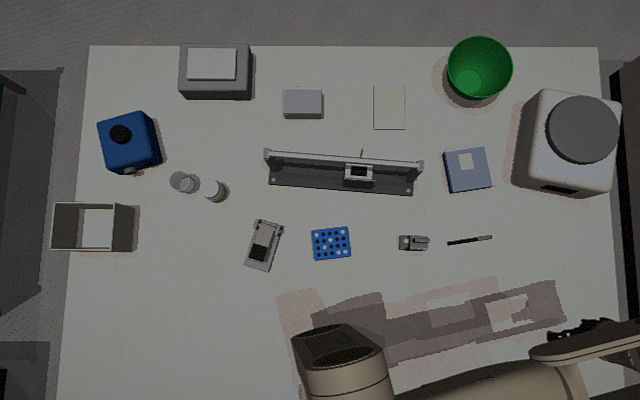

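The top view shows the station around (343,172), the reader near (358,172), the carrier at (414,242), the lever at (263,245), the rack at (331,243) and the marker at (470,240). I'll zoom in next.

```bash
python3 - <<'E'
import cv2
t=cv2.imread("pics/top0.png"); s=cv2.imread("pics/side0.png")
def z(im,x0,y0,w,h,k,n):
    c=cv2.resize(im[y0:y0+h,x0:x0+w],None,fx=k,fy=k,interpolation=cv2.INTER_CUBIC); cv2.imwrite(n,cv2.convertScaleAbs(c,alpha=1.6))
z(t,250,135,190,75,4,"pics/z1.png")
z(t,235,205,200,75,4,"pics/z2.png")
z(s,270,150,150,160,3.7,"pics/z3.png")
z(s,230,180,90,160,3.7,"pics/z4.png")
E
```

```text
(no output)
```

View pics/z1.png

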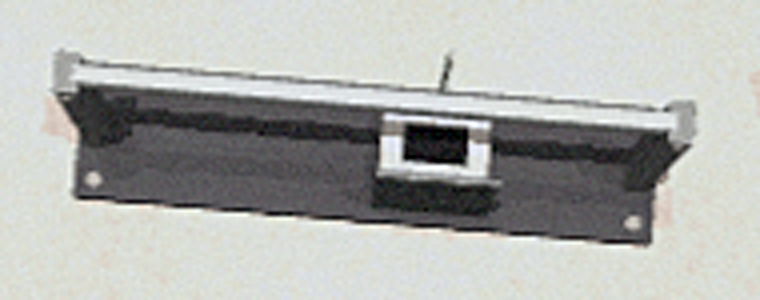

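View pics/z2.png

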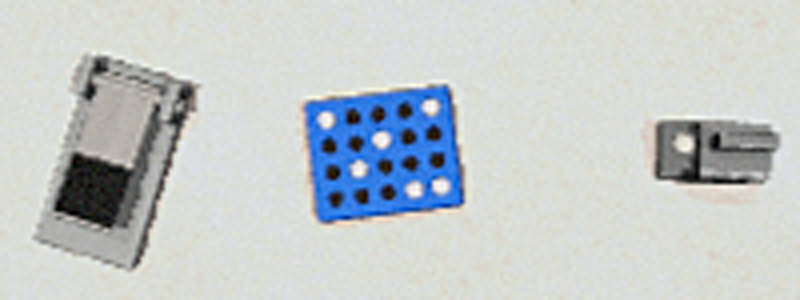

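View pics/z3.png

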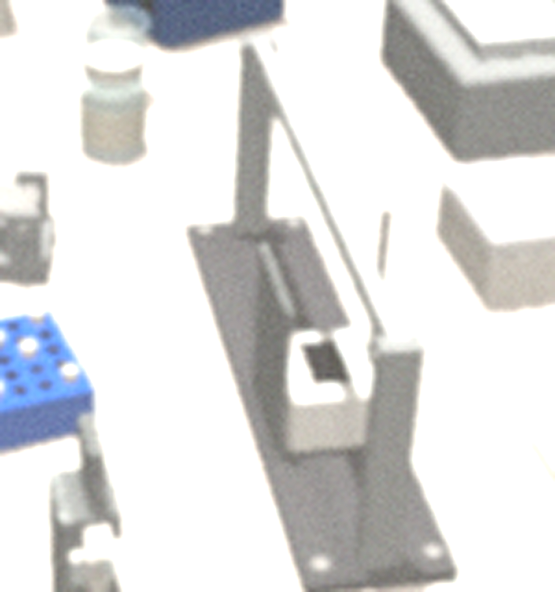

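View pics/z4.png

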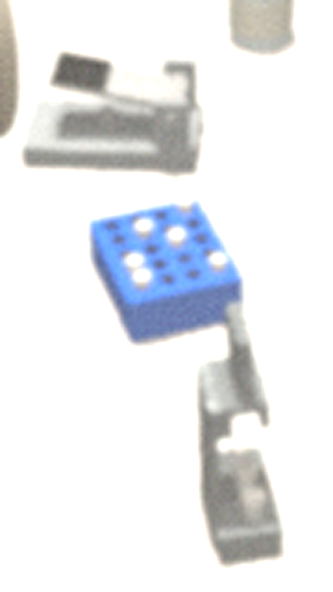

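```bash
cat > h.py <<'E'
import numpy as np, cv2
from workcell import manip, viewer
def cam(n,save=None):
    d=viewer.get_image(n)
    if save: cv2.imwrite(save,d["image"][:,:,::-1])
    return d
def ray(d,p,z):
    o=-d["R"].T@d["t"]; v=d["R"].T@np.linalg.inv(d["K"])@np.array([p[0],p[1],1.]); return o+v*(z-o[2])/v[2]
def proj(d,X):
    c=d["K"]@(d["R"]@np.asarray(X)+d["t"]); return c[:2]/c[2]
def z(im,x0,y0,w,h,k,n,a=1.6):
    c=cv2.resize(im[y0:y0+h,x0:x0+w],None,fx=k,fy=k,interpolation=cv2.INTER_CUBIC); cv2.imwrite(n,cv2.convertScaleAbs(c,alpha=a))
E
python3 - <<'E'
from h import *
d=cam("top","pics/top1.png"); s=cam("side","pics/side1.png")
t=cv2.imread("pics/top1.png"); S=cv2.imread("pics/side1.png")
z(t,390,225,50,32,14,"pics/c1.png",2)
z(S,275,255,40,80,7,"pics/c2.png",2)
z(t,240,212,50,65,9,"pics/l1.png",1.6)
def q(p,zz):return ray(d,p,zz).round(4)
print("rail ends",q((266.5,152.5),.2),q((420.75,165.5),.2))
print("base front",q((250+75/4,135+198/4),.012),q((250+650/4,135+243/4),.012))
# blade top, z .195
print("blade top",q((250+450/4,135+52/4),.195))
print("housing top corners",q((250+384/4,135+168/4),.062),q((250+489/4,135+176/4),.062))
print("guard top",q((250+372/4,135+178/4),.145),q((250+500/4,135+184/4),.145))
E
```

```text
rail ends [0.6544 0.2054 0.2   ] [ 0.6212 -0.2208  0.2   ]
base front [0.5973 0.2226 0.012 ] [ 0.5658 -0.231   0.012 ]
blade top [ 0.6707 -0.0614  0.195 ]
housing top corners [ 0.614  -0.0204  0.062 ] [ 0.6085 -0.1004  0.062 ]
guard top [ 0.5905 -0.009   0.145 ] [ 0.587  -0.1006  0.145 ]
```

View pics/c1.png

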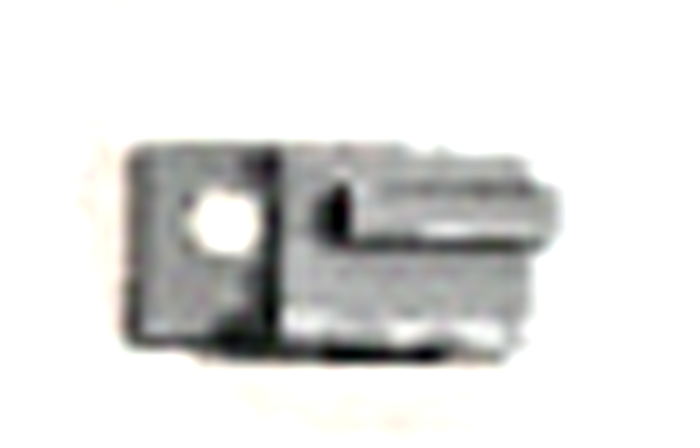

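View pics/c2.png

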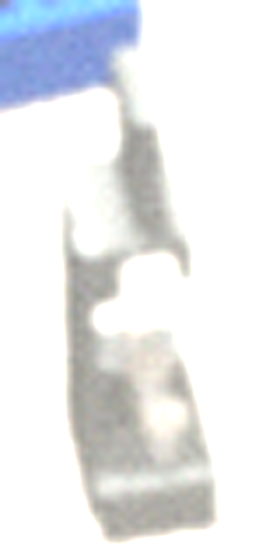

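View pics/l1.png

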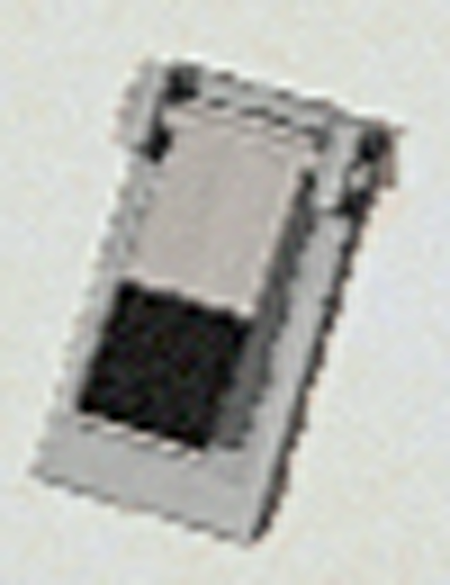

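```bash
python3 - <<'E'
from h import *
d=viewer.get_image("top"); s=viewer.get_image("side")
C=lambda p:(390+p[0]/14-.46,225+p[1]/14-.46)
L=lambda p:(240+p[0]/9-.44,212+p[1]/9-.44)
for n,p,zz in [("tab c",(451,216),.168),("tabL",(350,216),.168),("tabR",(552,218),.168),("trayTL",(130,148),.026),("trayBL",(132,342),.026),("topplate L front",(282,312),.120),("topplate R front",(510,330),.12),("tube",(224,222),.045)]:
    X=ray(d,C(p),zz); print(n,X.round(4), "side px",proj(s,X).round(1))
for n,p,zz in [("padc",(168,366),.077),("pad1",(125,285),.077),("pad2",(255,318),.077),("pad3",(210,448),.077),("pad4",(80,410),.077),("baseFL",(32,472),.022),("baseFR",(252,545),.022)]:
    X=ray(d,L(p),zz); print(n,X.round(4),"side px",proj(s,X).round(1))
E
python3 - <<'E'
import sys;sys.path.insert(0,'.')
from h import *
S=cv2.imread("pics/side1.png")
z(S,275,255,40,75,8,"pics/c3.png",1.0)
E
```

```text
tab c [ 0.4189 -0.226   0.168 ] side px [293.6 266.5]
tabL [ 0.4187 -0.2062  0.168 ] side px [291.8 261.2]
tabR [ 0.4188 -0.2458  0.168 ] side px [295.4 272. ]
trayTL [ 0.4409 -0.1846  0.026 ] side px [299.  298.9]
trayBL [ 0.3986 -0.1845  0.026 ] side px [282.5 301.5]
topplate L front [ 0.4017 -0.201   0.12  ] side px [284.4 276.7]
topplate R front [ 0.3986 -0.2471  0.12  ] side px [287.  289.7]
tube [ 0.4239 -0.2018  0.045 ] side px [293.8 299. ]
padc [0.382  0.2387 0.077 ] side px [251.6 198.6]
pad1 [0.4084 0.2538 0.077 ] side px [259.3 195.2]
pad2 [0.3981 0.2105 0.077 ] side px [258.  202.7]
pad3 [0.3555 0.224  0.077 ] side px [243.7 201.9]
pad4 [0.3673 0.2672 0.077 ] side px [245.8 194.5]
baseFL [0.3468 0.2928 0.022 ] side px [239.4 205.7]
baseFR [0.3232 0.2167 0.022 ] side px [234.8 219.2]
```

View pics/c3.png

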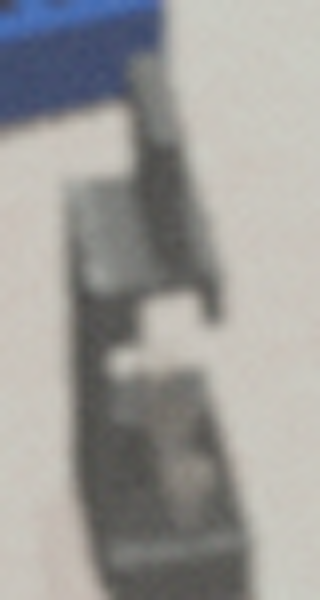

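```bash
cat >> h.py <<'E'
from scipy.spatial.transform import Rotation as Ro
def need(pos,yaw,flip=None):
    """tool down, tool z along (cos yaw, sin yaw) or opposite; prints remaining shift(cm, tool axes now) and rotvec deg"""
    o=manip.get_obs(); q=o["eef_rot"]; R=Ro.from_quat([q[1],q[2],q[3],q[0]]); p=o["tcp_pos"]
    best=None
    for sg in (1,-1):
        zz=sg*np.array([np.cos(yaw),np.sin(yaw),0]); xx=np.array([0,0,-1.]); yy=np.cross(zz,xx)
        G=Ro.from_matrix(np.c_[xx,yy,zz]); r=(R.inv()*G).as_rotvec(degrees=True)
        if best is None or np.linalg.norm(r)<np.linalg.norm(best[0]): best=(r,G)
    d=R.inv().apply(np.array(pos)-p)*100
    dg=best[1].inv().apply(np.array(pos)-p)*100
    print("t",o["time_s"].round(2) if hasattr(o["time_s"],'round') else o["time_s"],"tcp",p.round(4),"gap",round(o["finger_gap"],4),"F",o["ft_force"].round(1),"j",o["joint_pos"].round(2))
    print("axes (cols x,y,z)\n",R.as_matrix().round(3)); print("shift now-axes cm",d.round(2),"goal-axes cm",dg.round(2),"rot deg",best[0].round(2))
E
python3 -c "
from h import *
need((0.419,-0.2255,0.24),0)"
```

```text
t 0.3 tcp [ 0.1994 -0.5657  0.2309] gap 0.0852 F [-0.1 -0.3 -0.8] j [-1.32  0.13  1.49  0.    1.52 -0.09]
axes (cols x,y,z)
 [[-0.     0.943  0.332]
 [ 0.001  0.332 -0.943]
 [-1.     0.    -0.001]]
shift now-axes cm [ -0.89  32.02 -24.79] goal-axes cm [-0.91 34.02 21.96] rot deg [-7.059e+01 -3.000e-02 -3.000e-02]
```

```bash
python3 -c "
from h import *
o=manip.get_obs();q=o['eef_rot'];R=Ro.from_quat([q[1],q[2],q[3],q[0]])
d=(np.array([0.419,-0.2255,0.24])-o['tcp_pos'])*100/8
for i in range(8): print((R*Ro.from_rotvec([-8.8*i,0,0],degrees=True)).inv().apply(d).round(1))
"
```

```text
[-0.1  4.  -3.1]
[-0.1  4.4 -2.4]
[-0.1  4.8 -1.7]
[-0.1  5.  -1. ]
[-0.1  5.1 -0.2]
[-0.1  5.   0.6]
[-0.1  4.9  1.3]
[-0.1  4.6  2. ]
```

Request:
{"api": "play_rows", "payload": {"plan": [{"tx":-0.1,"ty":4.0,"tz":-3.1,"rx":-8.8,"claw":1},{"tx":-0.1,"ty":4.4,"tz":-2.4,"rx":-8.8,"claw":1},{"tx":-0.1,"ty":4.8,"tz":-1.7,"rx":-8.8,"claw":1},{"tx":-0.1,"ty":5.0,"tz":-1.0,"rx":-8.8,"claw":1},{"tx":-0.1,"ty":5.1,"tz":-0.2,"rx":-8.8,"claw":1},{"tx":-0.1,"ty":5.0,"tz":0.6,"rx":-8.8,"claw":1},{"tx":-0.1,"ty":4.9,"tz":1.3,"rx":-8.8,"claw":1},{"tx":-0.1,"ty":4.6,"tz":2.0,"rx":-8.8,"claw":1},{"claw":1}]}}

```text
invalid input
```

```bash
python3 -c "
from h import *
need((0.419,-0.2255,0.24),-0.01)"
```

```text
t 0.3 tcp [ 0.1994 -0.5657  0.2309] gap 0.0852 F [-0.1 -0.3 -0.8] j [-1.32  0.13  1.49  0.    1.52 -0.09]
axes (cols x,y,z)
 [[-0.     0.943  0.332]
 [ 0.001  0.332 -0.943]
 [-1.     0.    -0.001]]
shift now-axes cm [ -0.89  32.02 -24.79] goal-axes cm [-0.91 34.24 21.62] rot deg [-7.002e+01 -3.000e-02 -3.000e-02]
```

Request:
{"api": "play_rows", "payload": {"plan": [{"tx":-0.1,"ty":4.0,"tz":-3.1,"rx":-8.8,"ry":0,"rz":0,"claw":1},{"tx":-0.1,"ty":4.4,"tz":-2.4,"rx":-8.8,"ry":0,"rz":0,"claw":1},{"tx":-0.1,"ty":4.8,"tz":-1.7,"rx":-8.8,"ry":0,"rz":0,"claw":1},{"tx":-0.1,"ty":5.0,"tz":-1.0,"rx":-8.8,"ry":0,"rz":0,"claw":1},{"tx":-0.1,"ty":5.1,"tz":-0.2,"rx":-8.8,"ry":0,"rz":0,"claw":1},{"tx":-0.1,"ty":5.0,"tz":0.6,"rx":-8.8,"ry":0,"rz":0,"claw":1},{"tx":-0.1,"ty":4.9,"tz":1.3,"rx":-8.8,"ry":0,"rz":0,"claw":1},{"tx":-0.1,"ty":4.6,"tz":2.0,"rx":-8.8,"ry":0,"rz":0,"claw":1},{"tx":0,"ty":0,"tz":0,"rx":0,"ry":0,"rz":0,"claw":1}]}}

```text
time_s: 1.42
tcp_pos: [0.4203, -0.2126, 0.239]
eef_rot: [0.708, -0.012, 0.706, 0.013]
ft_force: [-0.2, -1.2, -0.9]
finger_gap: 0.0853
```

```bash
python3 -c "
from h import *
need((0.419,-0.2255,0.24),-0.01)"
```

```text
t 1.425 tcp [ 0.4203 -0.2126  0.239 ] gap 0.0853 F [-0.2 -1.2 -0.9] j [-0.58 -0.23  1.82  0.    1.55 -0.61]
axes (cols x,y,z)
 [[ 0.002 -0.035  0.999]
 [ 0.     0.999  0.035]
 [-1.     0.     0.002]]
shift now-axes cm [-0.1  -1.29 -0.18] goal-axes cm [-0.1  -1.29 -0.12] rot deg [ 2.6   0.13 -0.02]
```

Request:
{"api": "play_rows", "payload": {"plan": [{"tx":1,"ty":-1.3,"tz":-0.15,"rx":2.6,"ry":0,"rz":0,"claw":1},{"tx":4,"ty":0,"tz":0,"rx":0,"ry":0,"rz":0,"claw":1},{"tx":4,"ty":0,"tz":0,"rx":0,"ry":0,"rz":0,"claw":1},{"tx":1.5,"ty":0,"tz":0,"rx":0,"ry":0,"rz":0,"claw":1},{"tx":0,"ty":0,"tz":0,"rx":0,"ry":0,"rz":0,"claw":1}]}}

```text
time_s: 2.05
tcp_pos: [0.4169, -0.2331, 0.1301]
eef_rot: [0.708, 0.01, 0.706, -0.011]
ft_force: [0.0, 0.2, -0.5]
finger_gap: 0.0857
```

```bash
python3 -c "
from h import *
need((0.419,-0.2255,0.128),-0.01)
d=cam('side','pics/a.png');t=cam('top','pics/b.png')
A=cv2.imread('pics/a.png');z(A,250,200,120,140,4,'pics/a1.png',1.2)"
```

```text
t 2.05 tcp [ 0.4169 -0.2331  0.1301] gap 0.0857 F [ 0.   0.2 -0.5] j [-0.62 -0.14  1.94 -0.    1.33 -0.59]
axes (cols x,y,z)
 [[ 0.002  0.03   1.   ]
 [-0.002  1.    -0.03 ]
 [-1.    -0.002  0.002]]
shift now-axes cm [0.21 0.76 0.19] goal-axes cm [0.21 0.76 0.2 ] rot deg [-1.13  0.11  0.13]
```

View pics/a1.png

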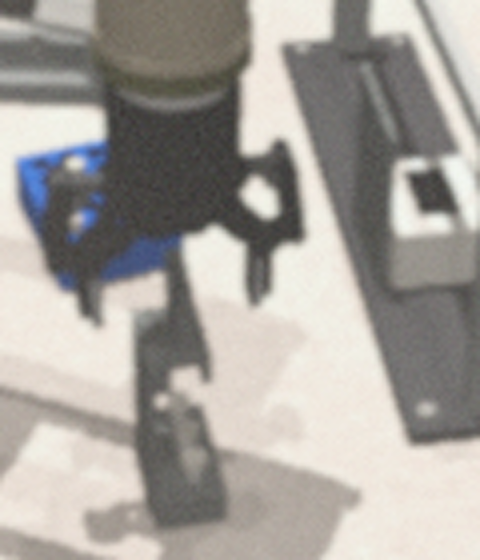

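The fingers straddle the tab, which is in line with the jaws. I'll correct y by 7 mm and close.

Request:
{"api": "play_rows", "payload": {"plan": [{"tx":0.2,"ty":0.75,"tz":0.2,"rx":-0.9,"ry":0,"rz":0,"claw":1},{"tx":0,"ty":0,"tz":0,"rx":0,"ry":0,"rz":0,"claw":1},{"tx":0,"ty":0,"tz":0,"rx":0,"ry":0,"rz":0,"claw":0},{"tx":0,"ty":0,"tz":0,"rx":0,"ry":0,"rz":0,"claw":0},{"tx":0,"ty":0,"tz":0,"rx":0,"ry":0,"rz":0,"claw":0},{"tx":0,"ty":0,"tz":0,"rx":0,"ry":0,"rz":0,"claw":0},{"tx":0,"ty":0,"tz":0,"rx":0,"ry":0,"rz":0,"claw":0},{"tx":0,"ty":0,"tz":0,"rx":0,"ry":0,"rz":0,"claw":0}]}}

```text
time_s: 3.15
tcp_pos: [0.4229, -0.2267, 0.1341]
eef_rot: [0.711, 0.001, 0.703, -0.007]
ft_force: [0.1, -0.0, 0.5]
finger_gap: 0.0091
```

```bash
python3 -c "
from h import *
need((0.419,-0.2255,0.128),-0.01)"
```

```text
t 3.15 tcp [ 0.4229 -0.2267  0.1341] gap 0.0091 F [ 0.1 -0.   0.5] j [-0.6  -0.14  1.94 -0.    1.33 -0.59]
axes (cols x,y,z)
 [[ 0.01   0.012  1.   ]
 [-0.008  1.    -0.012]
 [-1.    -0.008  0.01 ]]
shift now-axes cm [ 0.6   0.12 -0.4 ] goal-axes cm [ 0.61  0.11 -0.39] rot deg [-0.09  0.58  0.43]
```

Request:
{"api": "play_rows", "payload": {"plan": [{"tx":-3,"ty":0,"tz":0,"rx":0,"ry":0.4,"rz":0.4,"claw":0},{"tx":-5,"ty":0,"tz":0,"rx":0,"ry":0,"rz":0,"claw":0},{"tx":-3,"ty":0,"tz":0,"rx":0,"ry":0,"rz":0,"claw":0},{"tx":0,"ty":0,"tz":0,"rx":0,"ry":0,"rz":0,"claw":0}]}}

```text
time_s: 3.65
tcp_pos: [0.4205, -0.2253, 0.2434]
eef_rot: [0.706, 0.005, 0.708, -0.003]
ft_force: [0.9, 0.6, -4.0]
finger_gap: 0.0089
```

```bash
python3 -c "
from h import *
need((0.554,0.0874,0.251),-0.075)
d=cam('side','pics/a2.png')"
```

```text
t 3.65 tcp [ 0.4205 -0.2253  0.2434] gap 0.0089 F [ 0.9  0.6 -4. ] j [-0.6  -0.21  1.8   0.    1.56 -0.59]
axes (cols x,y,z)
 [[-0.003  0.012  1.   ]
 [ 0.003  1.    -0.012]
 [-1.     0.003 -0.003]]
shift now-axes cm [-0.69 31.43 12.98] goal-axes cm [-0.76 32.19 10.97] rot deg [ 3.62 -0.16 -0.19]
```

View pics/a2.png

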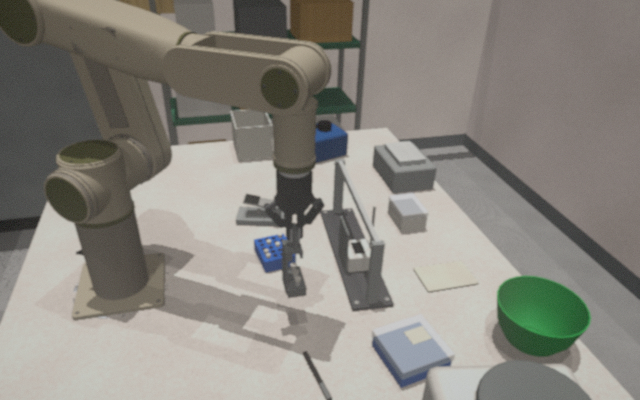

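Request:
{"api": "play_rows", "payload": {"plan": [{"tx":-0.7,"ty":3,"tz":1.0,"rx":1.2,"ry":0,"rz":0,"claw":0},{"tx":0,"ty":4,"tz":1.5,"rx":1.2,"ry":0,"rz":0,"claw":0},{"tx":0,"ty":5,"tz":2,"rx":1.2,"ry":0,"rz":0,"claw":0},{"tx":0,"ty":5,"tz":2,"rx":0,"ry":0,"rz":0,"claw":0},{"tx":0,"ty":5,"tz":2,"rx":0,"ry":0,"rz":0,"claw":0},{"tx":0,"ty":4,"tz":1.5,"rx":0,"ry":0,"rz":0,"claw":0},{"tx":0,"ty":2.5,"tz":1,"rx":0,"ry":0,"rz":0,"claw":0},{"tx":0,"ty":1.2,"tz":0,"rx":0,"ry":0,"rz":0,"claw":0},{"tx":0,"ty":0,"tz":0,"rx":0,"ry":0,"rz":0,"claw":0}]}}

```text
time_s: 4.82
tcp_pos: [0.5416, 0.0742, 0.2243]
eef_rot: [0.694, 0.031, 0.719, -0.026]
ft_force: [-0.7, 0.2, -2.9]
finger_gap: 0.0092
```

```bash
python3 -c "
from h import *
need((0.554,0.0874,0.251),-0.075)
d=cam('side','pics/a3.png');d=cam('top','pics/b3.png')
A=cv2.imread('pics/a3.png');z(A,240,120,160,190,3.1,'pics/a31.png',1.2)
A=cv2.imread('pics/b3.png');z(A,230,110,220,150,3.6,'pics/b31.png',1.6)"
```

```text
t 4.825 tcp [0.5416 0.0742 0.2243] gap 0.0092 F [-0.7  0.2 -2.9] j [0.04 0.02 1.61 0.01 1.54 0.11]
axes (cols x,y,z)
 [[-0.036  0.08   0.996]
 [ 0.009  0.997 -0.08 ]
 [-0.999  0.006 -0.036]]
shift now-axes cm [-2.7   1.43  1.03] goal-axes cm [-2.67  1.41  1.14] rot deg [-0.28 -2.09 -0.34]
```

View pics/a31.png

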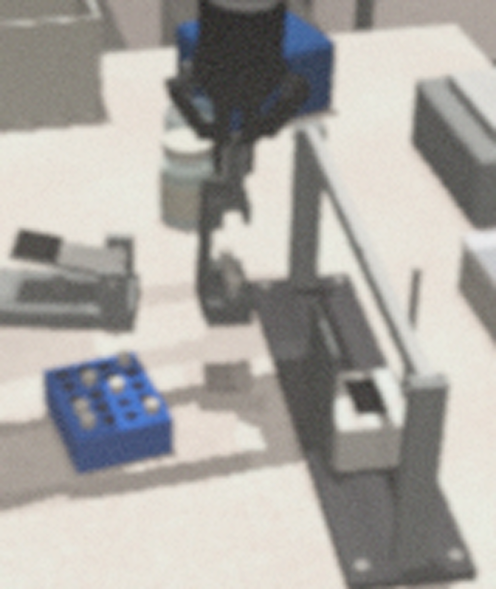

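View pics/b31.png

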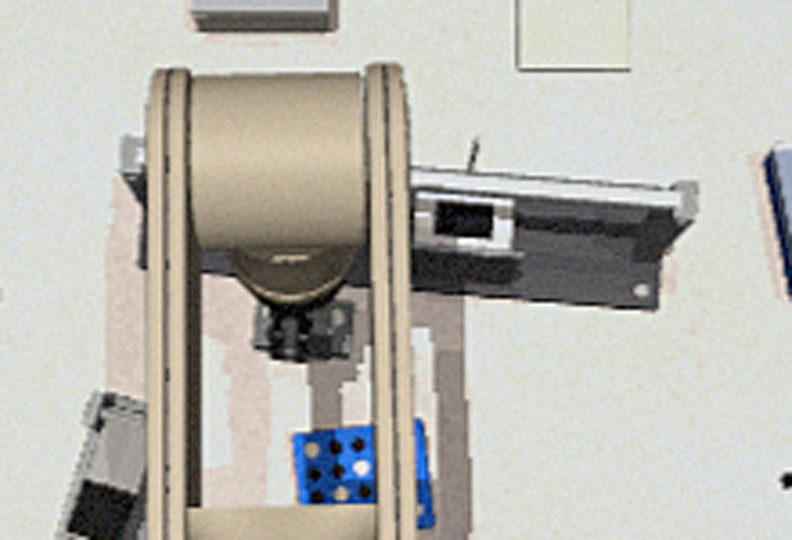

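Request:
{"api": "play_rows", "payload": {"plan": [{"tx":-2.7,"ty":1.0,"tz":0.3,"rx":-0.2,"ry":-2.0,"rz":-0.3,"claw":0},{"tx":0,"ty":0,"tz":0,"rx":0,"ry":0,"rz":0,"claw":0},{"tx":0,"ty":0,"tz":0,"rx":0,"ry":0,"rz":0,"claw":0}]}}

```text
time_s: 5.3
tcp_pos: [0.5472, 0.0811, 0.2554]
eef_rot: [0.708, 0.028, 0.705, -0.029]
ft_force: [-0.2, 0.1, -3.3]
finger_gap: 0.0088
```

```bash
python3 -c "
from h import *
need((0.6436,0.0808,0.251),-0.075)"
```

```text
t 5.3 tcp [0.5472 0.0811 0.2554] gap 0.0088 F [-0.2  0.1 -3.3] j [ 0.05 -0.01  1.59 -0.    1.56  0.14]
axes (cols x,y,z)
 [[ 0.005  0.08   0.997]
 [-0.     0.997 -0.08 ]
 [-1.     0.     0.005]]
shift now-axes cm [0.49 0.74 9.61] goal-axes cm [0.44 0.69 9.62] rot deg [-0.31  0.28 -0.  ]
```

Request:
{"api": "play_rows", "payload": {"plan": [{"tx":0.3,"ty":0.6,"tz":1.5,"rx":0,"ry":0.2,"rz":0,"claw":0},{"tx":0,"ty":0,"tz":2,"rx":0,"ry":0,"rz":0,"claw":0},{"tx":0,"ty":0,"tz":0,"rx":0,"ry":0,"rz":0,"claw":0}]}}

```text
time_s: 5.68
tcp_pos: [0.5834, 0.0835, 0.2533]
eef_rot: [0.707, 0.029, 0.706, -0.029]
ft_force: [-0.5, 1.3, -2.6]
finger_gap: 0.0092
```

```bash
python3 -c "
from h import *
need((0.6436,0.0808,0.251),-0.075)"
```

```text
t 5.675 tcp [0.5834 0.0835 0.2533] gap 0.0092 F [-0.5  1.3 -2.6] j [ 0.06  0.09  1.49 -0.    1.56  0.14]
axes (cols x,y,z)
 [[ 0.003  0.081  0.997]
 [-0.     0.997 -0.081]
 [-1.    -0.     0.003]]
shift now-axes cm [0.25 0.22 6.02] goal-axes cm [0.23 0.18 6.02] rot deg [-0.37  0.15  0.  ]
```

Request:
{"api": "play_rows", "payload": {"plan": [{"tx":0,"ty":0.1,"tz":2,"rx":-0.3,"ry":0.1,"rz":0,"claw":0},{"tx":0,"ty":0,"tz":2,"rx":0,"ry":0,"rz":0,"claw":0},{"tx":0,"ty":0,"tz":1.2,"rx":0,"ry":0,"rz":0,"claw":0},{"tx":0,"ty":0,"tz":0,"rx":0,"ry":0,"rz":0,"claw":0},{"tx":0,"ty":0,"tz":0,"rx":0,"ry":0,"rz":0,"claw":0}]}}

```text
time_s: 6.3
tcp_pos: [0.634, 0.0799, 0.2525]
eef_rot: [0.706, 0.027, 0.708, -0.027]
ft_force: [-0.2, 0.7, -3.4]
finger_gap: 0.0092
```

```bash
python3 -c "
from h import *
need((0.6436,0.0808,0.251),-0.075)
d=cam('side','pics/a4.png')
A=cv2.imread('pics/a4.png');z(A,300,120,100,130,4.5,'pics/a41.png',1.3)"
```

```text
t 6.3 tcp [0.634  0.0799 0.2525] gap 0.0092 F [-0.2  0.7 -3.4] j [0.05 0.23 1.34 0.   1.58 0.12]
axes (cols x,y,z)
 [[-0.003  0.077  0.997]
 [-0.     0.997 -0.077]
 [-1.    -0.    -0.003]]
shift now-axes cm [0.15 0.16 0.95] goal-axes cm [0.15 0.16 0.95] rot deg [-0.09 -0.16  0.02]
```

View pics/a41.png

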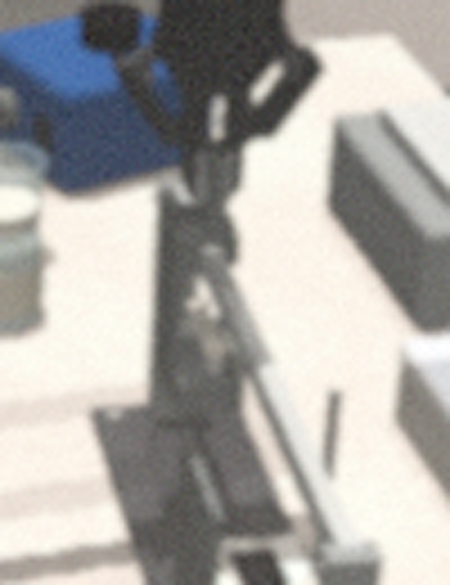

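```bash
python3 -c "
from h import *
A=cv2.imread('pics/a4.png');z(A,325,150,65,95,6.2,'pics/a42.png',1.3)
A=cv2.imread('pics/side1.png');z(A,325,155,65,95,6.2,'pics/a43.png',1.3)
B=cv2.imread('pics/top1.png');z(B,255,140,90,40,8.5,'pics/b43.png',1.0);z(B,340,140,90,40,8.5,'pics/b44.png',1.0)
"
```

```text
(no output)
```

View pics/a42.png

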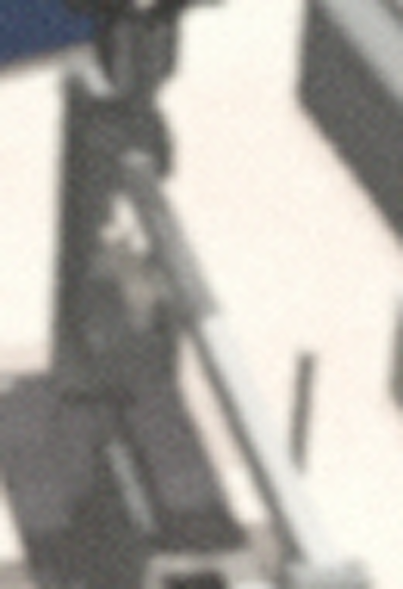

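View pics/a43.png

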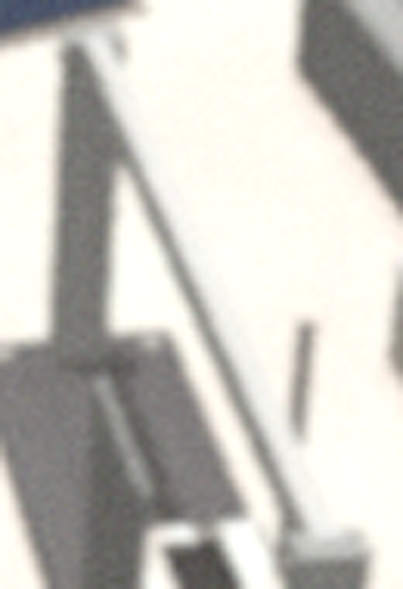

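View pics/b43.png

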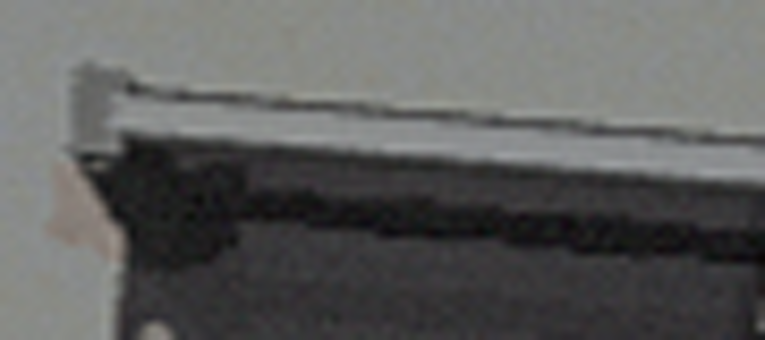

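View pics/b44.png

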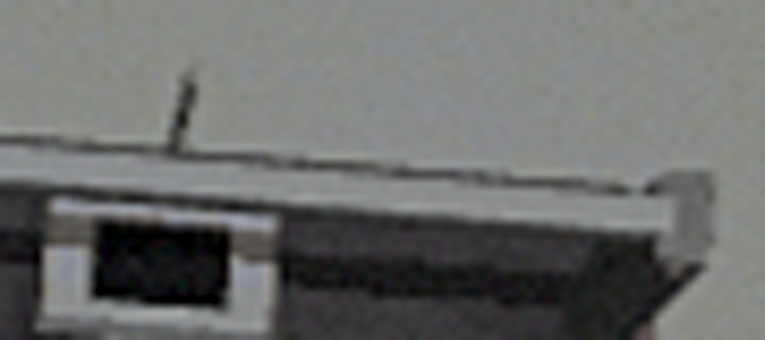

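```bash
python3 -c "
from h import *
s=viewer.get_image('side')
psi=-.077;X=np.array([np.cos(psi),np.sin(psi),0]);Y=np.array([-np.sin(psi),np.cos(psi),0]);
c=np.array([.634,.0799+.001,.2525-.134])
for n,p in [('lip out bot near',(.015,-.025,.100)),('top plate near out',(.015,-.025,.12)),('spine top near',(-.024,-.025,.12)),('spine bottom near tray',(-.022,-.04,0)),('tray near right bottom',(.022,-.04,0)),('tab near top',(0,-.02,.168))]:
    P=proj(s,c+X*p[0]+Y*p[1]+np.array([0,0,p[2]])); print(n,((P-[325,150])*6.2).round(0))
m=np.array([.6378,-.0077,0])
for y in (.1,0,-.1,-.2):
  print(y,[((proj(s,m+Y*y+X*x+np.array([0,0,.2]))-[325,155])*6.2).round(0) for x in (-.006,.006)])
P=proj(s,np.array([.6332,-.0589,.195])+.036*X);print('blade a43',(P-[325,155])*6.2)
"
```

```text
lip out bot near [172. 177.]
top plate near out [174. 138.]
spine top near [ 89. 143.]
spine bottom near tray [ 88. 387.]
tray near right bottom [181. 380.]
tab near top [145.  38.]
0.1 [array([129., 144.]), array([154., 142.])]
0 [array([179., 254.]), array([206., 253.])]
-0.1 [array([235., 380.]), array([264., 378.])]
-0.2 [array([300., 523.]), array([330., 520.])]
blade a43 [300.83470499 319.70979596]
```

Request:
{"api": "play_rows", "payload": {"plan": [{"tx":0.3,"ty":0.1,"tz":0.95,"rx":0,"ry":0,"rz":0,"claw":0},{"tx":0,"ty":0,"tz":0,"rx":0,"ry":0,"rz":0,"claw":0},{"tx":0,"ty":0,"tz":0,"rx":0,"ry":0,"rz":0,"claw":0}]}}

```text
time_s: 6.78
tcp_pos: [0.6439, 0.0805, 0.2498]
eef_rot: [0.706, 0.027, 0.707, -0.027]
ft_force: [0.1, -0.3, -2.0]
finger_gap: 0.009
```

```bash
python3 -c "
from h import *
need((0.644,0.0808,0.236),-0.077)
d=cam('side','pics/a5.png')
A=cv2.imread('pics/a5.png');z(A,325,150,65,95,6.2,'pics/a51.png',1.3)
"
```

```text
t 6.775 tcp [0.6439 0.0805 0.2498] gap 0.009 F [ 0.1 -0.3 -2. ] j [0.05 0.26 1.31 0.   1.57 0.12]
axes (cols x,y,z)
 [[-0.002  0.076  0.997]
 [ 0.     0.997 -0.076]
 [-1.    -0.    -0.002]]
shift now-axes cm [1.38 0.03 0.01] goal-axes cm [1.38 0.03 0.01] rot deg [ 0.04 -0.12  0.01]
```

View pics/a51.png

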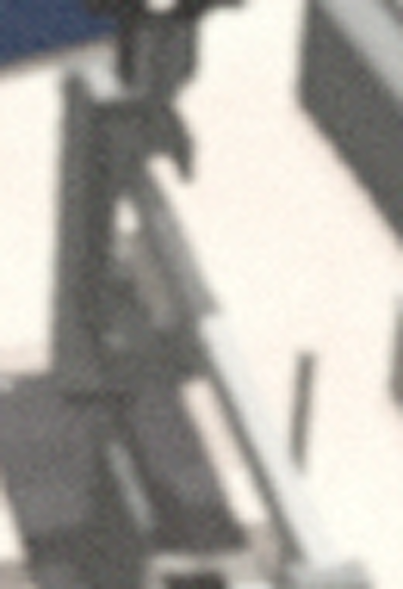

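Request:
{"api": "play_rows", "payload": {"plan": [{"tx":0.5,"ty":0,"tz":0.2,"rx":0,"ry":-0.1,"rz":0,"claw":0},{"tx":0.5,"ty":0,"tz":0,"rx":0,"ry":0,"rz":0,"claw":0},{"tx":0.4,"ty":0,"tz":0,"rx":0,"ry":0,"rz":0,"claw":0},{"tx":0,"ty":0,"tz":0,"rx":0,"ry":0,"rz":0,"claw":0}]}}

```text
time_s: 7.32
tcp_pos: [0.6456, 0.0803, 0.2342]
eef_rot: [0.706, 0.027, 0.707, -0.027]
ft_force: [-0.5, -0.2, -3.3]
finger_gap: 0.0091
```

```bash
python3 -c "
from h import *
need((0.646,0.0808,0.22),-0.077)
d=cam('side','pics/a6.png')
A=cv2.imread('pics/a6.png');z(A,325,150,65,95,6.2,'pics/a61.png',1.3)
"
```

```text
t 7.325 tcp [0.6456 0.0803 0.2342] gap 0.0091 F [-0.5 -0.2 -3.3] j [ 0.05  0.27  1.33 -0.    1.55  0.12]
axes (cols x,y,z)
 [[-0.001  0.076  0.997]
 [-0.     0.997 -0.076]
 [-1.    -0.    -0.001]]
shift now-axes cm [1.42 0.05 0.04] goal-axes cm [1.42 0.05 0.04] rot deg [ 0.05 -0.07  0.02]
```

View pics/a61.png

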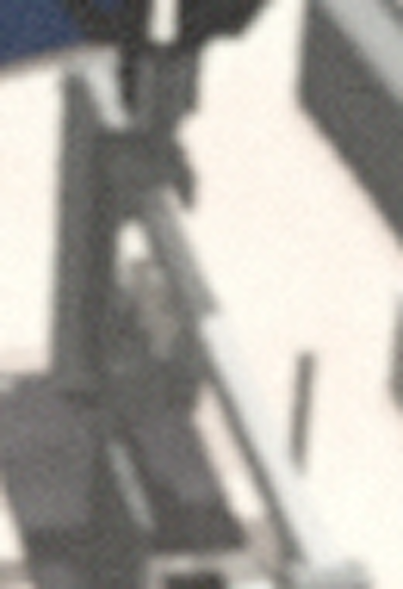

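Request:
{"api": "play_rows", "payload": {"plan": [{"tx":0.4,"ty":0,"tz":0,"rx":0,"ry":0,"rz":0,"claw":0},{"tx":0.3,"ty":0,"tz":0,"rx":0,"ry":0,"rz":0,"claw":0},{"tx":0,"ty":0,"tz":0,"rx":0,"ry":0,"rz":0,"claw":0}]}}

```text
time_s: 7.75
tcp_pos: [0.6458, 0.0803, 0.2273]
eef_rot: [0.706, 0.027, 0.707, -0.027]
ft_force: [0.3, 0.8, -4.1]
finger_gap: 0.0091
```

Request:
{"api": "play_rows", "payload": {"plan": [{"tx":0.3,"ty":0,"tz":0,"rx":0,"ry":0,"rz":0,"claw":0},{"tx":0.2,"ty":0,"tz":0,"rx":0,"ry":0,"rz":0,"claw":0},{"tx":0,"ty":0,"tz":0,"rx":0,"ry":0,"rz":0,"claw":0}]}}

```text
time_s: 8.12
tcp_pos: [0.6459, 0.0803, 0.2221]
eef_rot: [0.707, 0.027, 0.707, -0.027]
ft_force: [-0.5, -0.2, -3.0]
finger_gap: 0.0092
```

Still no contact force, so the rail is going into the slot. I'll keep lowering until it seats.

Request:
{"api": "play_rows", "payload": {"plan": [{"tx":0.2,"ty":0,"tz":0,"rx":0,"ry":0,"rz":0,"claw":0},{"tx":0.1,"ty":0,"tz":0,"rx":0,"ry":0,"rz":0,"claw":0},{"tx":0,"ty":0,"tz":0,"rx":0,"ry":0,"rz":0,"claw":0}]}}

```text
time_s: 8.5
tcp_pos: [0.6462, 0.0804, 0.2202]
eef_rot: [0.707, 0.027, 0.706, -0.027]
ft_force: [0.5, -0.4, -2.6]
finger_gap: 0.009
```

```bash
python3 -c "
from h import *
need((0.646,0.0808,0.22),-0.077)
d=cam('side','pics/a7.png')
A=cv2.imread('pics/a7.png');z(A,325,150,65,95,6.2,'pics/a71.png',1.3)
"
```

```text
t 8.5 tcp [0.6462 0.0804 0.2202] gap 0.009 F [ 0.5 -0.4 -2.6] j [ 0.05  0.27  1.35 -0.    1.52  0.12]
axes (cols x,y,z)
 [[ 0.001  0.076  0.997]
 [-0.     0.997 -0.076]
 [-1.     0.     0.001]]
shift now-axes cm [ 0.02  0.04 -0.02] goal-axes cm [ 0.02  0.04 -0.02] rot deg [ 0.05  0.08 -0.  ]
```

View pics/a71.png

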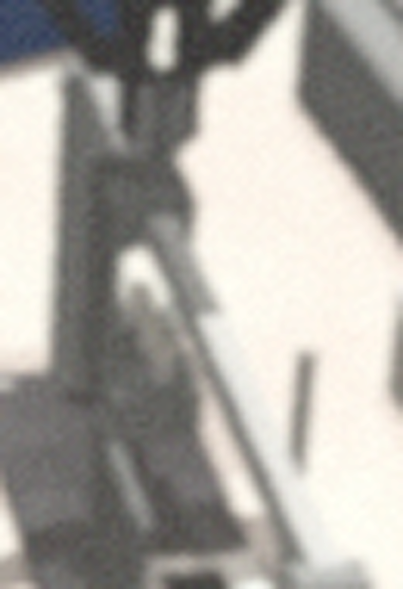

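Request:
{"api": "play_rows", "payload": {"plan": [{"tx":0.1,"ty":0,"tz":0,"rx":0,"ry":0,"rz":0,"claw":0},{"tx":0,"ty":-1,"tz":0,"rx":0,"ry":0,"rz":0,"claw":0},{"tx":0,"ty":-1,"tz":0,"rx":0,"ry":0,"rz":0,"claw":0},{"tx":0,"ty":-1,"tz":0,"rx":0,"ry":0,"rz":0,"claw":0},{"tx":0,"ty":0,"tz":0,"rx":0,"ry":0,"rz":0,"claw":0}]}}

```text
time_s: 9.18
tcp_pos: [0.6443, 0.0484, 0.2201]
eef_rot: [0.708, 0.027, 0.706, -0.027]
ft_force: [-1.0, -1.5, 0.3]
finger_gap: 0.0093
```

```bash
python3 -c "
from h import *
need((0.6355,-.06,0.22),-0.077)
"
```

```text
t 9.175 tcp [0.6443 0.0484 0.2201] gap 0.0093 F [-1.  -1.5  0.3] j [-0.    0.26  1.37 -0.    1.52  0.07]
axes (cols x,y,z)
 [[ 0.003  0.076  0.997]
 [-0.     0.997 -0.076]
 [-1.     0.     0.003]]
shift now-axes cm [ 1.000e-02 -1.088e+01 -5.000e-02] goal-axes cm [ 1.000e-02 -1.088e+01 -4.000e-02] rot deg [ 0.04  0.17 -0.01]
```

Request:
{"api": "play_rows", "payload": {"plan": [{"tx":0,"ty":-1.2,"tz":0,"rx":0,"ry":0,"rz":0,"claw":0},{"tx":0,"ty":-1.5,"tz":0,"rx":0,"ry":0,"rz":0,"claw":0},{"tx":0,"ty":-1.5,"tz":0,"rx":0,"ry":0,"rz":0,"claw":0},{"tx":0,"ty":-1,"tz":0,"rx":0,"ry":0,"rz":0,"claw":0},{"tx":0,"ty":0,"tz":0,"rx":0,"ry":0,"rz":0,"claw":0}]}}

```text
time_s: 9.8
tcp_pos: [0.64, -0.0079, 0.2201]
eef_rot: [0.708, 0.027, 0.705, -0.027]
ft_force: [0.3, -0.7, -0.3]
finger_gap: 0.0094
```

Request:
{"api": "play_rows", "payload": {"plan": [{"tx":0,"ty":-1,"tz":0,"rx":0,"ry":0,"rz":0,"claw":0},{"tx":0,"ty":-1,"tz":0,"rx":0,"ry":0,"rz":0,"claw":0},{"tx":0,"ty":-1,"tz":0,"rx":0,"ry":0,"rz":0,"claw":0},{"tx":0,"ty":0,"tz":0,"rx":0,"ry":0,"rz":0,"claw":0}]}}

```text
time_s: 10.3
tcp_pos: [0.6376, -0.0396, 0.2201]
eef_rot: [0.708, 0.027, 0.705, -0.027]
ft_force: [0.3, -2.3, 0.2]
finger_gap: 0.009
```

```bash
python3 -c "
from h import *
need((0.6355,-.06,0.22),-0.077)
d=cam('side','pics/a8.png');d=cam('top','pics/b8.png')
A=cv2.imread('pics/a8.png');z(A,320,150,90,110,5.2,'pics/a81.png',1.3)
A=cv2.imread('pics/b8.png');z(A,310,130,110,75,7,'pics/b81.png',1.6)
"
```

```text
t 10.3 tcp [ 0.6376 -0.0396  0.2201] gap 0.009 F [ 0.3 -2.3  0.2] j [-0.14  0.24  1.39  0.    1.51 -0.07]
axes (cols x,y,z)
 [[ 0.003  0.077  0.997]
 [-0.     0.997 -0.077]
 [-1.    -0.     0.003]]
shift now-axes cm [ 0.01 -2.05 -0.05] goal-axes cm [ 0.01 -2.05 -0.05] rot deg [0.01 0.18 0.01]
```

View pics/a81.png

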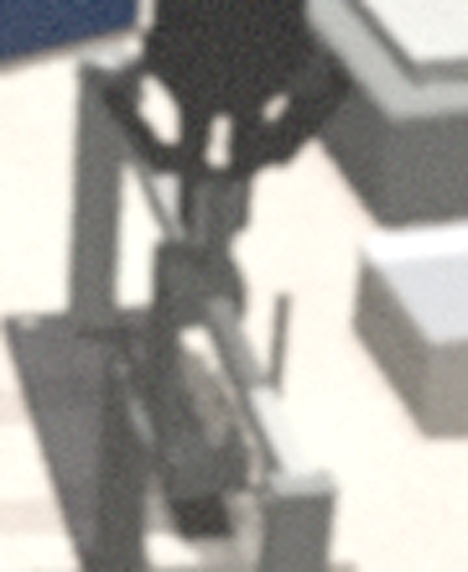

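View pics/b81.png

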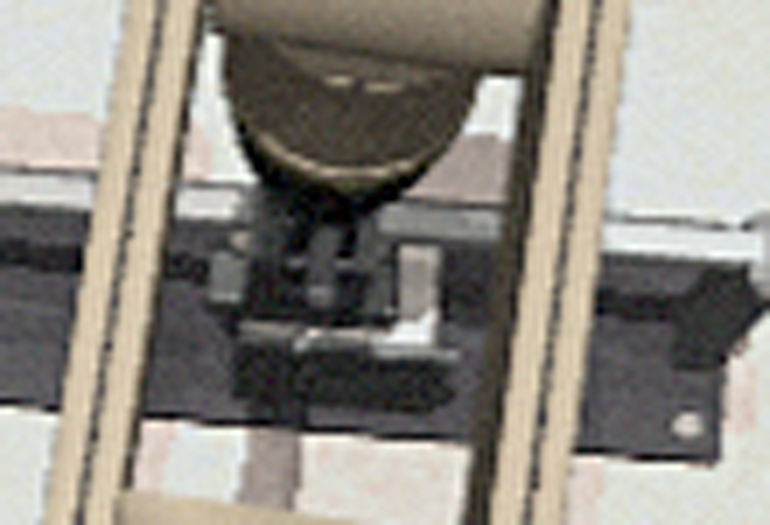

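Request:
{"api": "play_rows", "payload": {"plan": [{"tx":0,"ty":-1,"tz":0,"rx":0,"ry":0,"rz":0,"claw":0},{"tx":0,"ty":-0.9,"tz":0,"rx":0,"ry":0,"rz":0,"claw":0},{"tx":0,"ty":0,"tz":0,"rx":0,"ry":0,"rz":0,"claw":0}]}}

```text
time_s: 10.78
tcp_pos: [0.6362, -0.0584, 0.2201]
eef_rot: [0.708, 0.027, 0.705, -0.027]
ft_force: [-0.7, -1.5, 0.4]
finger_gap: 0.0095
```

```bash
python3 -c "
from h import *
need((0.6355,-.06,0.22),-0.077)
s=cam('side','pics/a9.png');d=cam('top','pics/b9.png')
A=cv2.imread('pics/a9.png');z(A,320,150,90,110,5.2,'pics/a91.png',1.3)
A=cv2.imread('pics/b9.png');z(A,310,140,80,55,9.5,'pics/b91.png',1.8)
X=np.array([np.cos(.077),-np.sin(.077),0]);Y=np.array([np.sin(.077),np.cos(.077),0])
c=manip.get_obs()['tcp_pos']+[0,.001,-.134]
for n,p in [('tray +y',(-.022,.04,.026)),('tray +y far',(.022,.04,.026)),('tray-y',(-.022,-.04,.026)),('tray -y far',(.022,-.04,.026))]:
  print(n,((proj(d,c+X*p[0]+Y*p[1]+np.array([0,0,p[2]]))-[310,140])*9.5+4).round(0),((proj(s,c+X*p[0]+Y*p[1]+np.array([0,0,p[2]]))-[320,150])*5.2+2).round(0))
"
```

```text
t 10.775 tcp [ 0.6362 -0.0584  0.2201] gap 0.0095 F [-0.7 -1.5  0.4] j [-0.17  0.24  1.39  0.    1.51 -0.1 ]
axes (cols x,y,z)
 [[ 0.003  0.075  0.997]
 [ 0.     0.997 -0.075]
 [-1.     0.     0.003]]
shift now-axes cm [ 0.01 -0.16 -0.05] goal-axes cm [ 0.01 -0.16 -0.05] rot deg [ 0.09  0.19 -0.03]
tray +y [336. 314.] [147. 393.]
tray +y far [347. 176.] [227. 386.]
tray-y [593. 336.] [182. 481.]
tray -y far [604. 197.] [265. 474.]
```

View pics/a91.png

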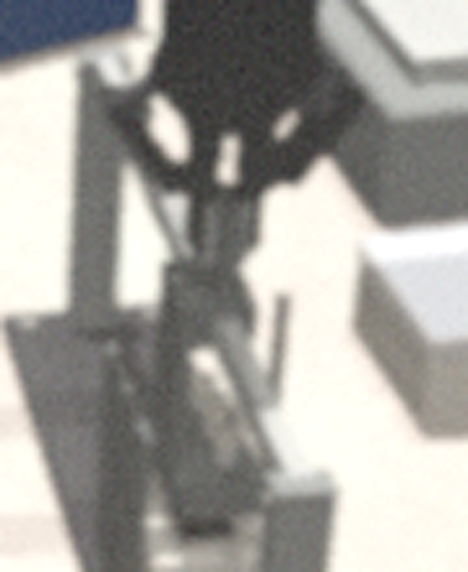

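View pics/b91.png

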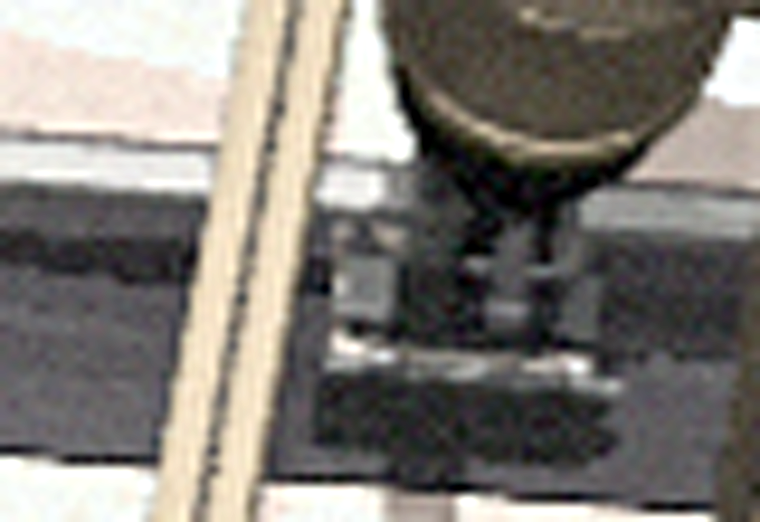

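Request:
{"api": "play_rows", "payload": {"plan": [{"tx":0,"ty":-0.15,"tz":0,"rx":0,"ry":0,"rz":0,"claw":0},{"tx":0,"ty":0,"tz":0,"rx":0,"ry":0,"rz":0,"claw":0},{"tx":0,"ty":0,"tz":0,"rx":0,"ry":0,"rz":0,"claw":0.5},{"tx":0,"ty":0,"tz":0,"rx":0,"ry":0,"rz":0,"claw":0.5},{"tx":0,"ty":0,"tz":0,"rx":0,"ry":0,"rz":0,"claw":0.5},{"tx":-1.5,"ty":0,"tz":0,"rx":0,"ry":0,"rz":0,"claw":0.5},{"tx":-4,"ty":0,"tz":0,"rx":0,"ry":0,"rz":0,"claw":0.5},{"tx":-4,"ty":0,"tz":0,"rx":0,"ry":0,"rz":0,"claw":0.5},{"tx":0,"ty":0,"tz":0,"rx":0,"ry":0,"rz":0,"claw":0.5}]}}

```text
time_s: 12.0
tcp_pos: [0.6357, -0.0588, 0.3211]
eef_rot: [0.708, 0.027, 0.705, -0.026]
ft_force: [0.4, 0.1, -0.7]
finger_gap: 0.0428
```

```bash
python3 -c "
from h import *
need((0.39,.20,0.315),-0.077)
s=cam('side','pics/a10.png');d=cam('top','pics/b10.png')
A=cv2.imread('pics/a10.png');z(A,320,130,90,120,4.9,'pics/a101.png',1.3)
"
```

```text
t 12.0 tcp [ 0.6357 -0.0588  0.3211] gap 0.0428 F [ 0.4  0.1 -0.7] j [-0.17  0.21  1.23  0.    1.69 -0.1 ]
axes (cols x,y,z)
 [[ 0.005  0.074  0.997]
 [ 0.001  0.997 -0.074]
 [-1.     0.001  0.005]]
shift now-axes cm [  0.51  23.98 -26.43] goal-axes cm [  0.61  23.91 -26.49] rot deg [ 0.15  0.26 -0.05]
```

View pics/a101.png

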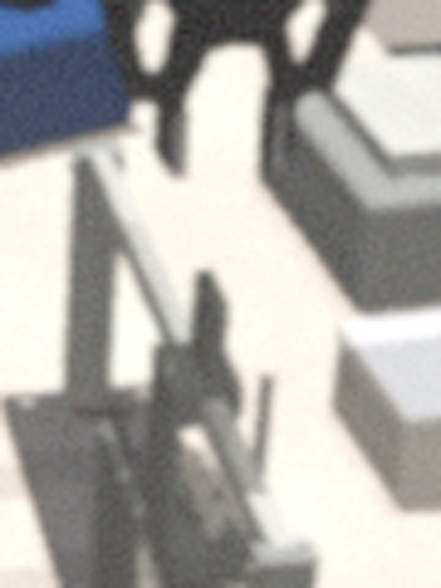

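Request:
{"api": "play_rows", "payload": {"plan": [{"tx":0,"ty":0,"tz":-3,"rx":0,"ry":0,"rz":0,"claw":0.5},{"tx":0,"ty":2,"tz":-4,"rx":0,"ry":0,"rz":0,"claw":0},{"tx":0,"ty":4,"tz":-4,"rx":0,"ry":0,"rz":0,"claw":0},{"tx":0,"ty":4,"tz":-4,"rx":0,"ry":0,"rz":0,"claw":0},{"tx":0,"ty":4,"tz":-3.5,"rx":0,"ry":0,"rz":0,"claw":0},{"tx":0,"ty":4,"tz":-3,"rx":0,"ry":0,"rz":0,"claw":0},{"tx":0,"ty":4,"tz":-2,"rx":0,"ry":0,"rz":0,"claw":0},{"tx":0,"ty":3,"tz":-2,"rx":0,"ry":0,"rz":0,"claw":0},{"tx":0,"ty":1,"tz":-1,"rx":0,"ry":0,"rz":0,"claw":0},{"tx":0,"ty":0,"tz":0,"rx":0,"ry":0,"rz":0,"claw":0}]}}

```text
time_s: 13.35
tcp_pos: [0.3758, 0.2264, 0.304]
eef_rot: [0.698, 0.026, 0.715, -0.027]
ft_force: [-0.1, -0.2, -1.1]
finger_gap: 0.0002
```

```bash
python3 -c "
from h import *
need((0.382,.239,0.2),-0.077)
s=cam('side','pics/a11.png');d=cam('top','pics/b11.png')
A=cv2.imread('pics/b11.png');z(A,250,130,190,75,4.2,'pics/b111.png',1.7);z(A,315,135,80,50,9.5,'pics/b112.png',1.7)
"
```

```text
t 13.35 tcp [0.3758 0.2264 0.304 ] gap 0.0002 F [-0.1 -0.2 -1.1] j [ 0.42 -0.31  1.77  0.01  1.7   0.49]
axes (cols x,y,z)
 [[-0.025  0.076  0.997]
 [-0.     0.997 -0.076]
 [-1.    -0.002 -0.024]]
shift now-axes cm [10.38  1.32  0.78] goal-axes cm [10.4   1.3   0.52] rot deg [ 0.06 -1.4   0.12]
```

View pics/b112.png

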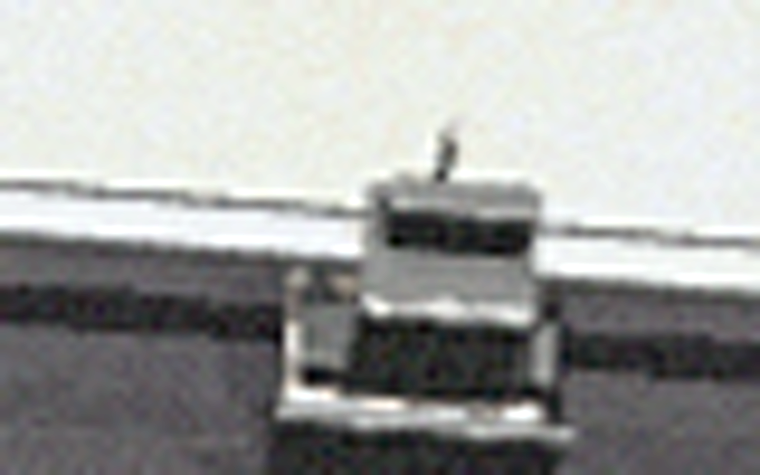

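View pics/a11.png

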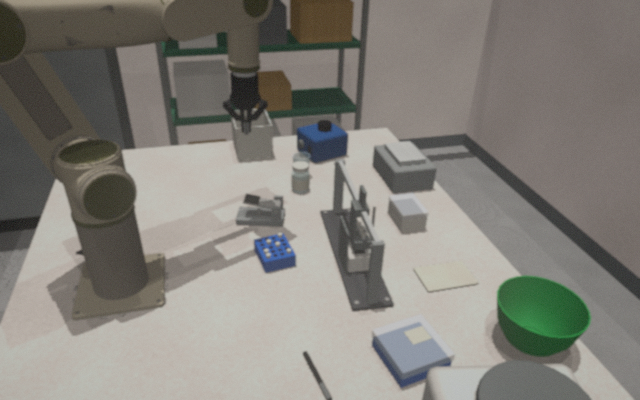

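```bash
python3 -c "
from h import *
s=viewer.get_image('side');d=viewer.get_image('top')
X=np.array([np.cos(.077),-np.sin(.077),0]);Y=np.array([np.sin(.077),np.cos(.077),0]);m=np.array([.6378,-.0077,0])
for n,p,zz in [('plate',(360,303),.206),('plate',(536,318),.206),('tabfront base',(388,245),.206),('tab',(534,250),.206),('tabtop',(388,213),.254),('tabtop',(536,213),.254),('blade',(450,122),.195),('guardL',(278,410),.145),('guardR',(572,432),.145)]:
  P=ray(d,(315+p[0]/9.5-.45,135+p[1]/9.5-.45),zz)-m; print(n,(P@X).round(4),(P@Y).round(4))
A=cv2.imread('pics/a11.png');z(A,330,170,60,90,6.5,'pics/a112.png',1.3)
mk=m-.051*Y
for n,p in [('blade top',(.036,0,.195)),('tab top -y',(0,-.02,.254)),('tab top +y',(0,.02,.254))]: print(n,((proj(s,mk+X*p[0]+Y*p[1]+np.array([0,0,p[2]]))-[330,170])*6.5+2.5).round(0))
"
```

```text
plate -0.0202 -0.027
plate -0.0202 -0.0778
tabfront base -0.0024 -0.0337
tab -0.0003 -0.0757
tabtop -0.0047 -0.0312
tabtop -0.0012 -0.0721
blade 0.0385 -0.0492
guardL -0.0416 -0.0068
guardR -0.0407 -0.0956
blade top [287. 240.]
tab top -y [223. 146.]
tab top +y [199.  95.]
```

View pics/a112.png

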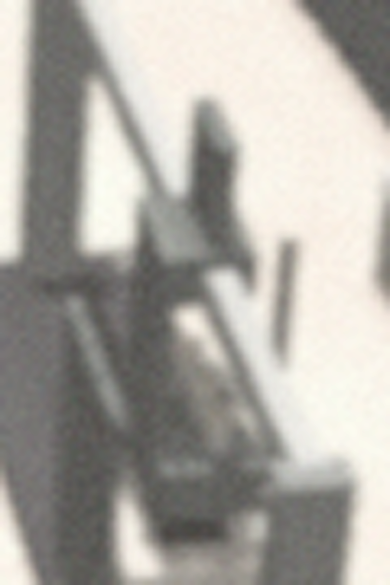

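Carrier middle comes out at y ≈ -52 mm in the station frame. The reader's blade and guard give -49 to -52 mm, so it is centred within about 3 mm, and it hangs free and upright. Next I'll approach the lever.

Request:
{"api": "play_rows", "payload": {"plan": [{"tx":3,"ty":1.0,"tz":0.5,"rx":0,"ry":-1.4,"rz":0,"claw":0},{"tx":5,"ty":0,"tz":0,"rx":0,"ry":0,"rz":0,"claw":0},{"tx":5,"ty":0,"tz":0,"rx":0,"ry":0,"rz":0,"claw":0},{"tx":4,"ty":0,"tz":0,"rx":0,"ry":0,"rz":0,"claw":0},{"tx":1.5,"ty":0,"tz":0,"rx":0,"ry":0,"rz":0,"claw":0},{"tx":0,"ty":0,"tz":0,"rx":0,"ry":0,"rz":0,"claw":0}]}}

```text
time_s: 14.3
tcp_pos: [0.3879, 0.2307, 0.1168]
eef_rot: [0.709, 0.031, 0.704, -0.032]
ft_force: [0.2, -0.0, 0.3]
finger_gap: -0.0001
```

```bash
python3 -c "
from h import *
need((0.382,.239,0.08),-0.077)
s=cam('side','pics/a12.png')
A=cv2.imread('pics/a12.png');z(A,220,130,80,110,5,'pics/a121.png',1.3)
"
```

```text
t 14.3 tcp [0.3879 0.2307 0.1168] gap -0.0001 F [ 0.2 -0.   0.3] j [ 0.43 -0.2   2.03 -0.    1.31  0.52]
axes (cols x,y,z)
 [[ 0.007  0.088  0.996]
 [-0.001  0.996 -0.088]
 [-1.    -0.     0.007]]
shift now-axes cm [ 3.67  0.78 -0.69] goal-axes cm [ 3.68  0.79 -0.65] rot deg [-0.65  0.38  0.03]
```

View pics/a121.png

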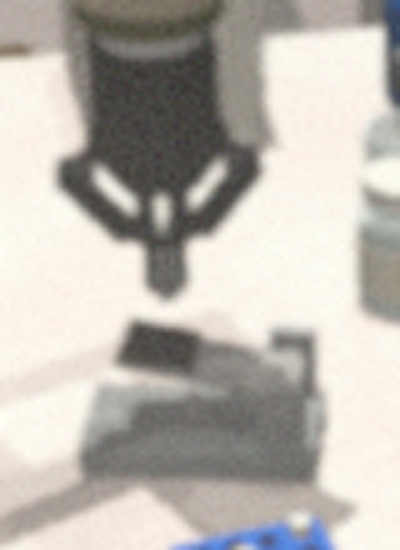

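Closed fingertips are above the pad. I'll correct x and y and come down to about 80 mm.

Request:
{"api": "play_rows", "payload": {"plan": [{"tx":1.5,"ty":0.8,"tz":-0.6,"rx":0,"ry":0.3,"rz":0,"claw":0},{"tx":1.5,"ty":0,"tz":0,"rx":0,"ry":0,"rz":0,"claw":0},{"tx":0,"ty":0,"tz":0,"rx":0,"ry":0,"rz":0,"claw":0},{"tx":0,"ty":0,"tz":0,"rx":0,"ry":0,"rz":0,"claw":0}]}}

```text
time_s: 14.85
tcp_pos: [0.3857, 0.2415, 0.0895]
eef_rot: [0.709, 0.032, 0.704, -0.03]
ft_force: [-0.7, -0.5, -0.1]
finger_gap: 0.0
```

```bash
python3 -c "
from h import *
need((0.382,.239,0.063),-0.077)
"
```

```text
t 14.85 tcp [0.3857 0.2415 0.0895] gap 0.0 F [-0.7 -0.5 -0.1] j [ 0.45 -0.16  2.04 -0.    1.25  0.54]
axes (cols x,y,z)
 [[ 0.008  0.088  0.996]
 [ 0.003  0.996 -0.088]
 [-1.     0.004  0.008]]
shift now-axes cm [ 2.65 -0.29 -0.36] goal-axes cm [ 2.65 -0.28 -0.35] rot deg [-0.63  0.44 -0.2 ]
```

Request:
{"api": "play_rows", "payload": {"plan": [{"tx":0.8,"ty":-0.3,"tz":-0.4,"rx":0,"ry":0.4,"rz":0,"claw":0},{"tx":0.6,"ty":0,"tz":0,"rx":0,"ry":0,"rz":0,"claw":0},{"tx":0.5,"ty":0,"tz":0,"rx":0,"ry":0,"rz":0,"claw":0},{"tx":0,"ty":0,"tz":0,"rx":0,"ry":0,"rz":0,"claw":0}]}}

```text
time_s: 15.35
tcp_pos: [0.3818, 0.2393, 0.0706]
eef_rot: [0.707, 0.033, 0.706, -0.029]
ft_force: [-2.5, -0.2, 4.7]
finger_gap: 0.0002
```

```bash
python3 -c "
from h import *
need((0.382,.239,0.063),-0.077)
"
```

```text
t 15.35 tcp [0.3818 0.2393 0.0706] gap 0.0002 F [-2.5 -0.2  4.7] j [ 0.44 -0.14  2.06  0.    1.22  0.53]
axes (cols x,y,z)
 [[ 0.002  0.088  0.996]
 [ 0.005  0.996 -0.088]
 [-1.     0.005  0.002]]
shift now-axes cm [ 0.76 -0.03  0.02] goal-axes cm [ 0.76 -0.03  0.02] rot deg [-0.63  0.09 -0.29]
```

Request:
{"api": "play_rows", "payload": {"plan": [{"tx":0.4,"ty":0,"tz":0,"rx":0,"ry":0,"rz":0,"claw":0},{"tx":0.3,"ty":0,"tz":0,"rx":0,"ry":0,"rz":0,"claw":0},{"tx":0,"ty":0,"tz":0,"rx":0,"ry":0,"rz":0,"claw":0},{"tx":0,"ty":0,"tz":0,"rx":0,"ry":0,"rz":0,"claw":0}]}}

```text
time_s: 15.85
tcp_pos: [0.3817, 0.2397, 0.0649]
eef_rot: [0.707, 0.033, 0.706, -0.029]
ft_force: [-3.1, -0.8, 5.1]
finger_gap: 0.0001
```

```bash
python3 -c "
from h import *
need((0.382,.239,0.063),-0.077)
s=cam('side','pics/a13.png');d=cam('top','pics/b13.png')
A=cv2.imread('pics/a13.png');z(A,220,130,80,110,5,'pics/a131.png',1.3)
need((0.382,.239,0.063),-0.077)
"
```

```text
t 15.85 tcp [0.3817 0.2397 0.0649] gap 0.0001 F [-3.1 -0.8  5.1] j [ 0.44 -0.13  2.07  0.    1.2   0.53]
axes (cols x,y,z)
 [[ 0.001  0.088  0.996]
 [ 0.005  0.996 -0.088]
 [-1.     0.005  0.001]]
shift now-axes cm [ 0.19 -0.07  0.04] goal-axes cm [ 0.19 -0.06  0.04] rot deg [-0.62  0.04 -0.29]
t 15.95 tcp [0.3817 0.2397 0.0649] gap -0.0001 F [-3.1 -0.7  5.5] j [ 0.44 -0.13  2.07  0.    1.2   0.53]
axes (cols x,y,z)
 [[ 0.001  0.088  0.996]
 [ 0.005  0.996 -0.088]
 [-1.     0.005  0.001]]
shift now-axes cm [ 0.19 -0.07  0.04] goal-axes cm [ 0.19 -0.07  0.04] rot deg [-0.62  0.04 -0.29]
```

View pics/a131.png

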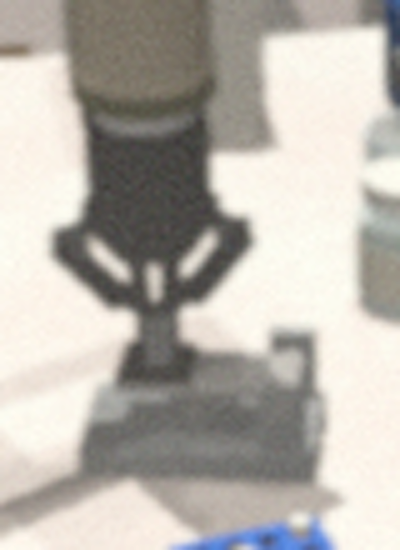

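View pics/b13.png

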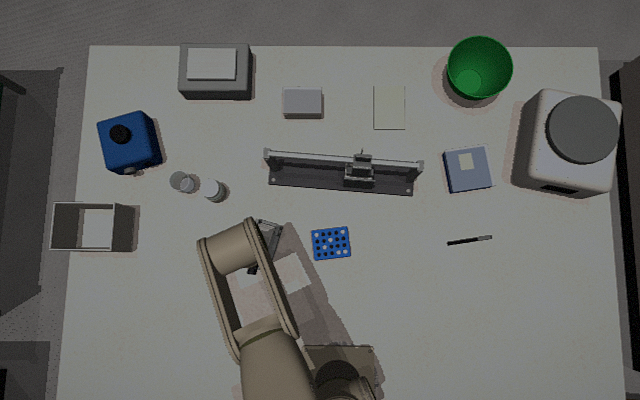

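Request:
{"api": "play_rows", "payload": {"plan": [{"tx":0.4,"ty":0,"tz":0,"rx":0,"ry":0,"rz":0,"claw":0},{"tx":0,"ty":0,"tz":0,"rx":0,"ry":0,"rz":0,"claw":0},{"tx":0,"ty":0,"tz":0,"rx":0,"ry":0,"rz":0,"claw":0},{"tx":0,"ty":0,"tz":0,"rx":0,"ry":0,"rz":0,"claw":0}]}}

```text
time_s: 16.45
tcp_pos: [0.3819, 0.2398, 0.063]
eef_rot: [0.707, 0.033, 0.706, -0.029]
ft_force: [-3.4, -0.8, 7.6]
finger_gap: 0.0002
```

```bash
python3 -c "
from h import *
need((0.382,.239,0.063),-0.077)
s=cam('side','pics/a14.png')
A=cv2.imread('pics/a14.png');z(A,230,180,65,50,11,'pics/a141.png',1.3)
A=cv2.imread('pics/a11.png');z(A,230,180,65,50,11,'pics/a142.png',1.3)
# predicted paddle outline at angles
yaw=-.285
X=np.array([np.cos(yaw),np.sin(yaw),0]);Y=np.array([-np.sin(yaw),np.cos(yaw),0])
pc=np.array([.3823,.2389,.077]); h=pc+X*.08*np.cos(.18)-np.array([0,0,.08*np.sin(.18)]) # point beneath: hinge-side on pad-top plane
h=np.array([h[0],h[1],.063])
for a in (0,.12,.18,.24,.36):
  th=.18-a
  print(a,[((proj(s,h-X*r*np.cos(th)+np.array([0,0,r*np.sin(th)])+Y*w)-[230,180])*11+5).round(0) for r,w in ((.103,-.023),(.103,.023),(.057,-.023),(.057,.023))])
"
```

```text
t 16.45 tcp [0.3819 0.2398 0.063 ] gap 0.0002 F [-3.4 -0.8  7.6] j [ 0.44 -0.13  2.07  0.    1.2   0.53]
axes (cols x,y,z)
 [[ 0.001  0.087  0.996]
 [ 0.005  0.996 -0.087]
 [-1.     0.005  0.   ]]
shift now-axes cm [ 0.   -0.08  0.02] goal-axes cm [ 0.   -0.08  0.02] rot deg [-0.6   0.03 -0.26]
0 [array([151., 235.]), array([177., 151.]), array([312., 266.]), array([334., 182.])]
0.12 [array([148., 272.]), array([174., 187.]), array([310., 286.]), array([332., 201.])]
0.18 [array([149., 290.]), array([175., 206.]), array([311., 296.]), array([332., 211.])]
0.24 [array([151., 309.]), array([176., 224.]), array([311., 307.]), array([333., 222.])]
0.36 [array([158., 345.]), array([184., 260.]), array([315., 327.]), array([337., 242.])]
```

View pics/a141.png

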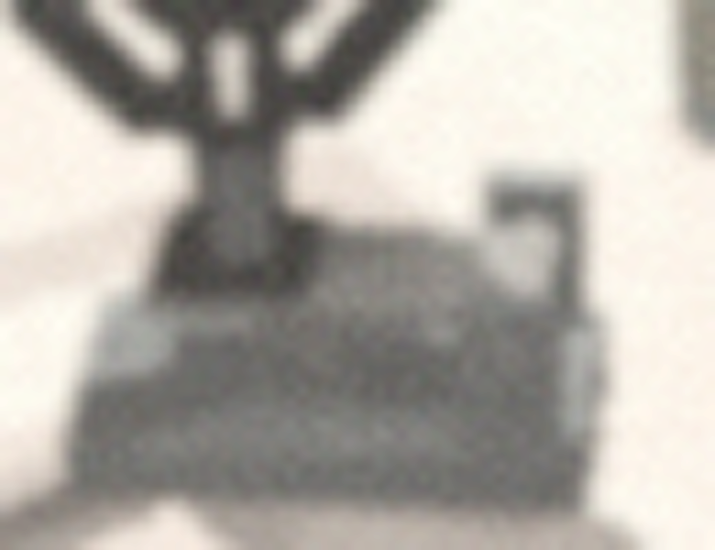

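View pics/a142.png

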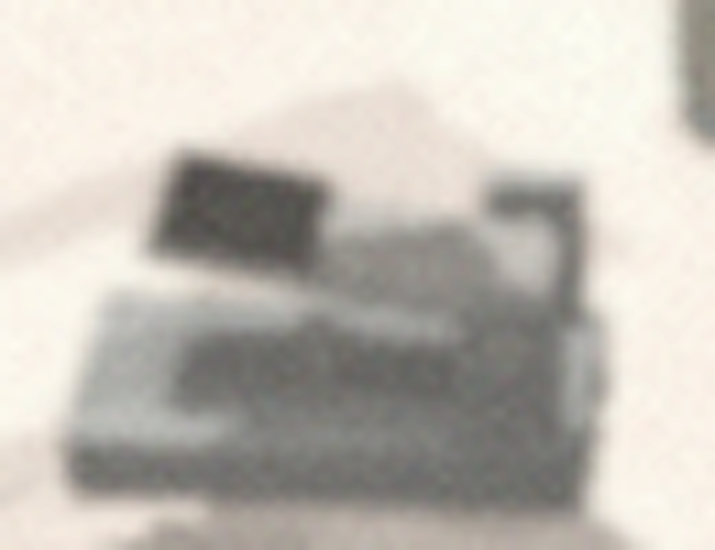

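The pad outline (near-left corner at row ~295, far-left at ~205) matches the 0.18 rad prediction, and z = 63 mm with Fz = 7.6 N agrees. I'll hand in now.

```bash
python3 -c "
from workcell import manip,job
print(job.close_job()); o=manip.get_obs(); print(o['time_s'],o['tcp_pos'],o['ft_force'])"
```

```text
the job is handed in; nothing more can be done
None
the job is handed in; nothing more can be done
```

The job is handed in with the carrier hanging on the rail at the reader and the arm holding the lever at half travel. It took about 16.5 s of the 54 s.

- **Carrier:** I hooked it on about 140 mm to the left of the reader, slid it along to the index blade, and let go. The last full check showed it hanging upright and untouched. Along the rail, its middle was at -52 to -55 mm in the station frame. The blade and guard wall came out at -49 to -52 mm, and the first housing reading at -54 mm. So I expect it within about 3 mm of the blade, against the 8 mm allowed.
- **Lever:** It is held with closed fingers, TCP at 63.0 mm and about 7.6 N upward force. In the side view the pad's outline matches the 0.18 rad position.
- **Bystanders:** The last top view showed none of them moved.

**Disagreements:**
- The cameras read 2–3 mm lower in x than the arm did for the carrier. I allowed for that when hooking it on.
- Just before the final press, the force at the lever (5.5 N) suggested less travel than the height did. At the final position the two agreed.
- The state could not be read again after handing in.

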